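# Pack the vial rack into the transport chest and bolt the lid

### The job

These vials are going out with the courier: set the red vial rack down gently on the floor of the white transport chest, keeping it upright, then close the chest's lid fully. Then push the lid's sliding bolt all the way across, until its tip has gone right through the keeper on the chest's rim. Leave the other things on the bench where they are.

Things in the scene. Friction and masses are not known exactly. Their poses are not given: they have to be found in the camera images.
- chest: White insulated transport chest fixed to the bench, 220 (its x) x 270 (y) x 150 mm high, open on top. Origin: centre of its underside, on the bench; x towards its hinge side (away from the robot at yaw 0), y along the hinge towards the keeper's side, z up. Well 150 (x) x 190 (y) mm, centred; flat floor 18 mm up; rim at 150 mm.
- chest_floor (a point): Centre of the floor of the chest's well, 18 mm above the bench; axes as the chest's.
- rack: Loose red vial rack, 0.2 to 0.45 kg, 100 (its x) x 56 (y) x 91 mm high, with ten lilac-capped vials fixed in it (tops at 51 mm) and a white carrying bar along its x over the middle, held by white uprights at its ends. The bar is 10 mm wide, its underside at 77 and its top at 91 mm above the rack's underside. Origin: centre of the underside; z up.
- rack_bar (a point): Middle of the rack's carrying bar, 84 mm above the rack's underside, 26 mm of free height between the vials' caps and the bar; x along the bar.
- lid (a joint): Angle of the blue lid about its hinge, rad: 0 shut, flat on the rim; about 1.57 upright; stop at 1.70. It starts open, near upright. The hinge is stiff (about 0.7 N m): the lid stays at whatever angle it is left; moving it by its tab takes 1 to 7 N.
- lid_hinge (a point): Middle of the hinge line, 85 mm towards +x from the chest's centre and 150 mm above the bench. This frame turns with the lid; with the lid shut its axes are the chest's. The lid spreads along its -x, outer face on +z: a blue skin 166 (x) x 206 (y) mm, outer face at z = 5.5 mm, and under it a 20 mm thick white plug that goes into the well.
- lid_tab (a point): Middle of the black grip tab in the centre of the lid's free edge, 179 mm from the hinge line; in the lid_hinge frame at x = -179, y = 0, z = 4.5 mm. The tab is 60 mm wide (y), 8 mm thick (z) and stands 23 mm out from the skin's edge; same axes. With the lid upright it is on top, its end 339 mm above the bench, and can be pinched from above.
- bolt (a joint): Travel of the bolt, m: 0 drawn back, 0.035 fully home against its stop. It slides along the lid's +y, towards the keeper, with about 3 N of friction and stays where it is left. It starts at 0 to 0.008. It enters the keeper only with the lid shut; pushed out while the lid is open, it strikes the keeper as the lid comes down.
- bolt_knob (a point): Centre of the top of the bolt's red knob: an upright cylinder 14 mm across and 26 mm high on the rod, its axis along the lid's z (top 200 mm above the bench with the lid shut). Nothing near it rises above 175 mm then, but for the keeper (179 mm). Axes as the lid's: the bolt moves along +y.
- bolt_tip (a point): Tip of the bolt: round end of the 10 mm steel rod, 61 mm along +y from the knob's axis.
- keeper (a point): Centre of the outer mouth of the steel keeper, a bridge on the chest's +y rim in line with the shut lid's bolt: 18 mm long along y, 15 mm wide inside, outer mouth 126 mm from the chest's centre, top 179 mm above the bench. Axes as the chest's. The tip of the bolt, fully home, stands 5 mm beyond this point along +y.
- tip_box: Bystander: red tip box, 80 x 120 x 72 mm, with pale pink tips. Origin: centre of the underside.
- wash_bottle: Bystander: whitish wash bottle with a bent spout, 60 mm across and 165 mm high. Origin: centre of the underside.
- timer: Bystander: white bench timer with a display, 70 x 100 x 32 mm. Origin: centre of the underside.
- lid_face (a point): A bare point of the lid's outer face, good to press on to shut it: 120 mm from the hinge line, 50 mm towards -y from the lid's middle, 155.5 mm above the bench with the lid shut; axes as those of lid_hinge. The bolt's plate and guides lie on the other (+y) half of the face, 118 to 152 mm from the hinge line, and rise 19 mm above the face.
There are look-alikes about, which are no part of the job. Leave any green look-alike of the rack alone.

How it is judged:
On the way, in this order (a step that is already met when the one before it is completed fails the run):
1. the vial rack stands on the floor of the chest's well, let go (z of rack in the frame of chest below 0.023 m and x of rack in the frame of chest between -0.05 and 0.05 m and y of rack in the frame of chest between -0.07 and 0.07 m and angle between rack's own z axis and vertical below 0.1 rad and contact force between the fingers and rack below 0.3 N), for 0.2 s.
2. the lid is shut (value of joint lid below 0.03 rad), for 0.2 s.
3. the bolt is through the keeper, with the lid shut (y of bolt_tip in the frame of keeper above 0.001 m and value of joint lid below 0.03 rad), for 0.2 s.
At the end, for the whole second after the job is handed in: The rack stands upright (within 0.1 rad) and at rest on the floor of the chest's well, the lid is shut (under 0.03 rad) and the tip of the bolt stands at least 1 mm beyond the outer mouth of the keeper (31 of its 35 mm of travel) (all of step 3 and z of rack in the frame of chest below 0.023 m and x of rack in the frame of chest between -0.05 and 0.05 m and y of rack in the frame of chest between -0.07 and 0.07 m and angle between rack's own z axis and vertical below 0.1 rad and linear speed of rack below 0.02 m/s); the robot touches nothing.
It fails at once if the rack is dropped (moves faster than 0.6 m/s while nothing grips it, a fall of about 20 mm) (contact force between the fingers and rack below 0.1 N and linear speed of rack above 0.6 m/s).
It fails at once if the rack is tipped by more than 0.6 rad (angle between rack's own z axis and vertical above 0.6 rad).
It fails at once if the tip box, the wash bottle or the timer is moved by more than 20 mm (distance of any of tip_box, wash_bottle, timer from where it was at the start of the episode above 0.02 m).
It also fails if it takes over 72 s, if anything falls off the work surface, if the arm or the gripper's body presses on something with over 40 N, if the wrist force passes 120 N, or if a joint passes its speed limit or range.

### The arm

A 6-joint arm with a two-finger parallel gripper is mounted at the origin on the work surface. World frame = base frame: x ahead of the robot, y to its left, z up, the work surface at z = 0. Lengths are in m, angles in rad, forces in N, time in s.
With the tool pointing down it reaches from about 0.35 to 0.85 m from the base axis. Payload 8.1 kg.
Tool frame: the origin (TCP) lies at the centre of the arm's flange, where the gripper is bolted on; the fingertips stand 186 mm ahead of it and the grasp point (between the pads) lies 167 mm ahead of it; z points along the fingers, y is the line along which they close (so a half turn about z gives the same grasp; the last joint's range is limited). The gripper opens to 93 mm and grips with 3 to 60 N. Pads are 15 mm wide; open, the fingers measure 128 mm over their backs; the gripper's body (75 mm by 188 mm) begins 65 mm behind the grasp point.
Start: joints at [-1.379, 0.13, 1.488, -0, 1.523, -0.085], TCP at [0.164, -0.577, 0.405] pointing down, gripper open.
Joint ranges: [-2.96, 2.96], [-0.89, 2.26], [0.02, 2.5], [-1.34, 4.48], [0, 2.73], [-2.66, 2.66]. Speed limits (rad/s): [2.39, 2.39, 2.79, 3.14, 3.14, 3.14].

### API

Orientations are given as a rotation vector (axis times angle).
In Python, from plant import read_state, read_camera, camera_params, robot gives the robot as it stands.
- The arm moves only by the tool carry_out, never from a script. Its argument "targets" is a list of rows, each an object of numbers: "hand": the opening in per cent of the stroke, from 0 (shut) to 100 (fully open); "x", "y", "z": the shift along the tool's x, y, z in m; "ax", "ay", "az": the turn, a rotation vector about the tool's x, y, z in rad. In form: [{"hand": .., "x": .., "y": .., "z": .., "ax": .., "ay": .., "az": ..}, ...]. A call has 1 to 8 rows; each row is the pose to reach, as a shift and turn from the pose commanded when the call began, along the tool's axes at that moment; what a row does not reach only later rows make up. A row lasts 1/8 s, in which the tool goes at most 62.5 mm and 10.7 degrees, less where a joint would pass 70% of its speed; a pose out of reach is approached as far as the arm can. A call with a gripper value outside its range is refused whole. The fingers move at their own pace and stop on an object; "newtons" is the grip in N (left out, the last holds). Time passes only in rows, so rows that repeat a pose let the fingers close. It gives the time, the measured TCP pose, the force, the opening and the grip force at its end, in the units of the state.
- read_state(): the state, without advancing time (a new reading comes with each control period).
- read_camera(name): name is "scene" or "top" or "wrist"; returns (picture, depth): 400x640x3 uint8, blue, green, red; 400x640 float32, m along the optical axis (not along the pixel's ray), 0 where there is no reading.
- camera_params(name): a dict with "fx", "fy", "cx", "cy" (pixels), "position" and "rotation" of the camera in the world. Camera axes: x right, y up, looking along -z (the intrinsics and any distortion apply to the point x, -y, -z); pixel columns grow to the right and rows downward; lengths in m; the calibration is good to about 2 mm. A picture is of the moment at which its call begins: read the wrist's pose just before it. camera_params takes no time and is no camera call; for the wrist camera it gives the pose at the moment of the call.
- robot.close_job(): hands the job in; it is judged then, once.
The state is a dict: "t": time; "q": joint angles; "dq": joint speeds; "joint_torque": joint torques, N m; "tool_pos": TCP position; "orientation": TCP orientation; "force": force on the tool from outside, world axes, zero at the start; "wrist_torque": the same for the moment, N m; "opening": finger opening in m; "gripper_force": force on a finger pad.
Only numpy, scipy, OpenCV 4.12 (cv2) and the standard library are available. Lean on these libraries where they do the work, as an engineer would, in place of code of your own. Each camera call takes 0.05 s, during which the arm holds its last target. There are 200 camera calls.

## Working session

There is one attempt and no reset: what is moved stays moved. The work goes in short steps, Python scripts to look and compute and a tool call to move; the robot and the scene stay as the last step left them, time stands still between calls to the robot, and variables do not carry over. Pictures are saved under pics/ and viewed, at most 10 in all, crops included, and the job is handed in when it is done.

Besides the shell and the picture viewer there is one more tool, called after "Emit:" as a command line: name --argument value ..., lists and objects as JSON in quotes. carry_out: Moves the arm, as the interface text tells. Its arguments: {"type":"object","properties":{"targets":{"type":"array","items":{"type":"object","properties":{"hand":{"type":"number"},"x":{"type":"number"},"y":{"type":"number"},"z":{"type":"number"},"ax":{"type":"number"},"ay":{"type":"number"},"az":{"type":"number"}}}},"newtons":{"type":"number"}},"required":["targets"]}

```bash
mkdir -p pics
cat > h.py <<'E'
import numpy as np, cv2
from scipy.spatial.transform import Rotation as R
from plant import read_state, read_camera, camera_params, robot
def RM(p):
    r=np.array(p["rotation"],float)
    return r if r.shape==(3,3) else R.from_rotvec(r).as_matrix()
def grab(name,tag):
    p=camera_params(name); im,d=read_camera(name)
    cv2.imwrite(f"pics/{tag}.png",im); np.savez(f"pics/{tag}.npz",im=im,d=d,pos=p["position"],rot=RM(p),K=[p["fx"],p["fy"],p["cx"],p["cy"]])
    return p
def cloud(tag):
    z=np.load(f"pics/{tag}.npz"); d=z["d"]; fx,fy,cx,cy=z["K"]
    v,u=np.indices(d.shape); c=np.stack([(u-cx)/fx*d,-(v-cy)/fy*d,-d],-1)
    return c@z["rot"].T+z["pos"], z["im"], d
def ray(tag,u,v):
    z=np.load(f"pics/{tag}.npz"); fx,fy,cx,cy=z["K"]
    return z["pos"], z["rot"]@np.array([(u-cx)/fx,-(v-cy)/fy,-1.])
def tri(obs):
    A=np.zeros((3,3));b=np.zeros(3)
    for t,u,v in obs:
        p,r=ray(t,u,v); r=r/np.linalg.norm(r); M=np.eye(3)-np.outer(r,r); A+=M;b+=M@p
    return np.linalg.solve(A,b)
def onz(t,u,v,z):
    p,r=ray(t,u,v); return p+r*(z-p[2])/r[2]
E
python3 - <<'E'
from h import *
for n in ["scene","top"]:
    p=grab(n,n+"0"); print({k:np.round(v,3).tolist() if not isinstance(v,str) else v for k,v in p.items()})
print({k:np.round(v,3).tolist() for k,v in read_state().items()})
E
```

```text
{'fx': 403.768, 'fy': 403.768, 'cx': 318.068, 'cy': 196.959, 'position': [1.15, 0.835, 1.033], 'rotation': [0.33, 1.07, 2.38]}
{'fx': 475.882, 'fy': 475.882, 'cx': 318.113, 'cy': 194.19, 'position': [0.484, -0.022, 1.48], 'rotation': [0.058, -0.053, -1.558]}
{'t': 0.1, 'q': [-1.379, 0.131, 1.489, 0.0, 1.523, -0.085], 'dq': [-0.0, -0.002, -0.002, 0.002, -0.001, -0.003], 'joint_torque': [-0.0, -56.134, -49.31, 0.077, 0.029, -0.0], 'tool_pos': [0.164, -0.577, 0.404], 'orientation': [-3.11, -0.433, 0.0], 'force': [0.206, -0.23, 0.024], 'wrist_torque': [-0.017, 0.027, 0.002], 'gripper_force': 0.0, 'opening': 0.093}
```

View pics/scene0.png

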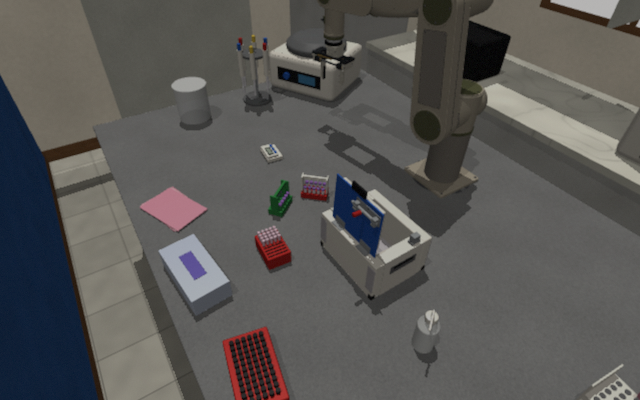

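View pics/top0.png

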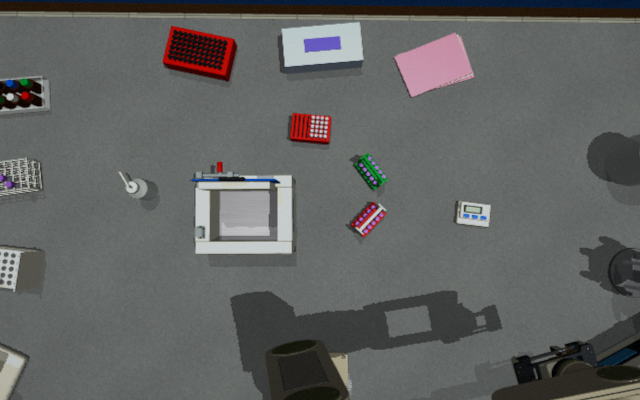

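The scene view shows the red rack at (316,187), with the green look-alike beside it at (281,198). The chest is at (375,240), lid up. In the top view the rack is at (369,219), the chest well at (245,217) and the keeper at (200,232), so the chest's yaw is about 0.

Run:
```python
from h import *
P,im,d=cloud("top0"); 
def box(u0,u1,v0,v1,m): 
    s=np.zeros(d.shape,bool); s[v0:v1,u0:u1]=1; return P[s&m]
z=P[...,2]; b=im.astype(int); 
print("table z",np.median(z[290:300,100:150]))
# rack
q=box(340,392,195,242,(z>.07)&(z<.11)); print("bar",len(q),q.mean(0),np.median(q[:,2]))
c=q-q.mean(0);_,_,V=np.linalg.svd(c[:,:2],full_matrices=False);pr=c[:,:2]@V[0];print(V[0],pr.min(),pr.max())
rect=cv2.minAreaRect(q[:,:2].astype(np.float32));print(rect)
red=(b[...,2]>120)&(b[...,2]-b[...,1]>60)&(z>.005)&(z<.08)
q=box(340,392,195,242,(z>.01)&(z<.12));print("rack all",cv2.minAreaRect(q[:,:2].astype(np.float32)))
# chest rim
m=(z>.14)&(z<.16); q=box(185,305,170,265,m); print("rim",len(q),np.median(q[:,2]),cv2.minAreaRect(q[:,:2].astype(np.float32)))
q=box(190,210,222,244,(z>.165)&(z<.2)); print("keeper",len(q),q.mean(0),q.min(0),q.max(0))
q=box(185,305,160,200,z>.28); print("lid top",len(q),q.min(0),q.max(0))
q=box(185,305,170,265,z<.1); 
s=np.zeros(d.shape,bool); s[195:235,220:268]=1; q=P[s]; print("floor",np.median(q[:,2]))
for nm,bx in dict(timer=(450,500,195,232),bottle=(110,155,165,205),tip=(160,240,20,85),green=(350,390,148,195)).items():
    q=box(*bx,(z>.012)); print(nm,q.min(0).round(3),q.max(0).round(3))
q=box(210,225,160,180,(z>.15));print("knob",q.min(0),q.max(0))
s=cv2.imread("pics/scene0.png")
c1=cv2.resize(im[190:250,335:400],None,fx=6,fy=6,interpolation=2); c2=cv2.resize(s[165:210,290:350],None,fx=6,fy=6,interpolation=2)
c3=cv2.resize(im[155:265,180:310],None,fx=3,fy=3,interpolation=2)
H=np.zeros((600,800,3),np.uint8);H[:360,:390]=c1;H[:270,400:760]=c2;
c3=c3[:240];H[360:600,:390]=c3
c4=cv2.resize(s[175:255,315:385],None,fx=4,fy=4,interpolation=2);H[280:600,400:680]=c4
cv2.imwrite("pics/m1.png",H)
```

```text
table z -0.00019158632879778814
bar 160 [ 0.51357368 -0.17121935  0.09106775] 0.09148842734071128
[-0.72980288  0.68365763] -0.04920707809150633 0.051183025552797544
((0.5128220915794373, -0.17057254910469055), (0.02878839150071144, 0.10030850768089294), 46.690486907958984)
rack all ((0.5052255988121033, -0.17061740159988403), (0.13716232776641846, 0.10874796658754349), 9.449261665344238)
rim 3075 0.15017989319200153 ((0.5203466415405273, 0.1908285766839981), (0.220418319106102, 0.2711344063282013), 1.3720272779464722)
keeper 67 [0.46907047 0.30649515 0.17823924] [0.45803207 0.29732314 0.16500858] [0.48006224 0.31622439 0.18377767]
lid top 1153 [ 0.48426838 -0.02187925  0.28170966] [0.64722308 0.29384916 1.47981356]
floor 0.018632637738664082
timer [ 0.484 -0.545  0.012] [ 0.572 -0.022  1.48 ]
bottle [ 0.484 -0.022  0.012] [0.634 0.543 1.48 ]
tip [ 0.484 -0.022  0.012] [1.126 0.466 1.48 ]
green [ 0.484 -0.226  0.013] [ 0.713 -0.022  1.48 ]
knob [0.59882545 0.20941409 0.15091691] [0.64722308 0.28199411 0.34207866]
```

View pics/m1.png

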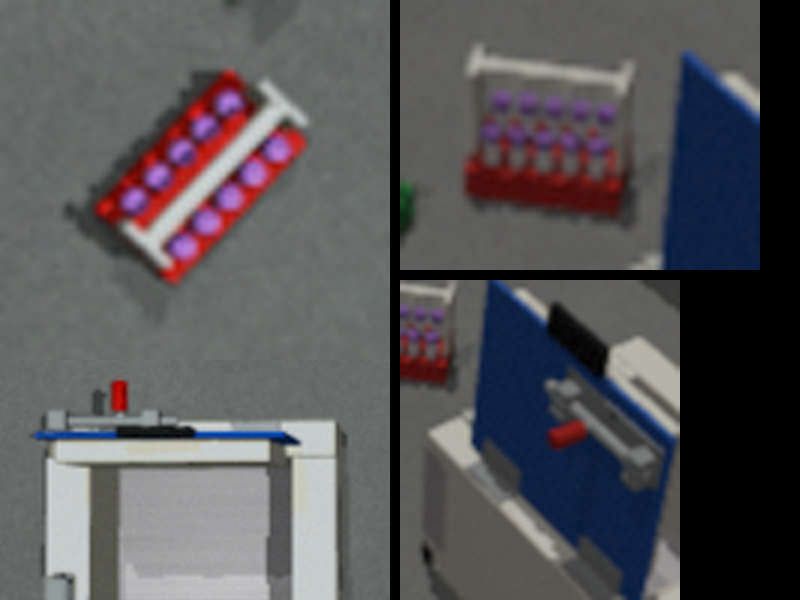

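The enlarged crop shows the bar running from (359.5,230.5) to (382.5,207.5) in the top view, and from about (302.5,175.5) to (327.5,178) in the scene view. The lid is nearly upright, with the bolt on its outer face and the knob drawn back.

```bash
cat >> h.py <<'E'
def go(pos,yaw,off=0.167):
    """shift/turn in tool axes to bring point `off` ahead of flange to pos, tool down, tool x at yaw"""
    s=read_state(); T=R.from_rotvec(s["orientation"]); p=np.array(s["tool_pos"])
    D=R.from_euler('z',yaw)*R.from_euler('x',np.pi)
    t=np.array(pos)+[0,0,off]
    print("tcp",p.round(4),"F",np.round(s["force"],1),"open",round(s["opening"],4),"gf",round(s["gripper_force"],1),"t",round(s["t"],2),"q",np.round(s["q"],2))
    print("shift",T.inv().apply(t-p).round(4),"turn",(T.inv()*D).as_rotvec().round(4))
C=np.array([.5203,.1908]);Y=.024
def ch(x,y,z): return [*(C+[np.cos(Y)*x-np.sin(Y)*y,np.sin(Y)*x+np.cos(Y)*y]),z]
E
python3 - <<'E'
from h import *
a=tri([("top0",359.5,230.5),("scene0",302.5,175.5)]);a2=tri([("top0",359.5,230.5),("scene0",327.5,178)])
b=tri([("top0",382.5,207.5),("scene0",327.5,178)]);b2=tri([("top0",382.5,207.5),("scene0",302.5,175.5)])
print(a,a2,b,b2)
print([onz("top0",*p,.091) for p in [(359.5,230.5),(382.5,207.5)]])
# lid: tab/edge points in top and scene; fit plane from scene cloud blue points
P,im,d=cloud("scene0"); i=im.astype(int); m=(i[...,0]-i[...,2]>50)&(d>0); m[:, :325]=0; m[:,390:]=0; m[:175]=0;m[260:]=0
q=P[m]; q=q[np.abs(q[:,0]-.61)<.05]; c=np.median(q,0); _,_,V=np.linalg.svd(q-q.mean(0)); print("lid pts",len(q),c,V[2],q.min(0),q.max(0))
print("hinge",ch(.085,0,.15))
P,im,d=cloud("top0"); i=im.astype(int); m=(i[...,2]-i[...,1]>80); m[:155]=0;m[185:]=0;m[:,:205]=0;m[:,235:]=0; m&=d>0; q=P[m]; print("knob",q.min(0),q.max(0))
go([.513,-.171,.18],-.756)
E
```

```text
[ 0.51546175 -0.16119392  0.09693095] [ 0.47587938 -0.13664134  0.08766415] [ 0.50788687 -0.17222601  0.08840039] [ 0.54416342 -0.20440701  0.08227524]
[array([ 0.47796505, -0.13793505,  0.091     ]), array([ 0.54570115, -0.20465514,  0.091     ])]
lid pts 1276 [0.60501603 0.1748103  0.22434204] [0.99873554 0.01648978 0.04749113] [0.59669981 0.09611345 0.15228986] [0.61116105 0.30185227 0.31928105]
hinge [np.float64(0.6052755211750174), np.float64(0.19283980416564012), 0.15]
knob [0.62346972 0.22727525 0.28578251] [0.6465948  0.23955655 0.29914466]
tcp [ 0.164  -0.5769  0.4038] F [ 0.2 -0.2  0. ] open 0.0932 gf 0.0 t 0.1 q [-1.38  0.13  1.49  0.    1.52 -0.09]
shift [ 0.4467 -0.295   0.0574] turn [-1.6000e-03  7.0000e-04  1.0328e+00]
```

Emit:
carry_out --targets '[{"hand": 100,"x": 0.05,"y": -0.03,"z": 0,"az": 0.12},{"hand": 100,"x": 0.1,"y": -0.065,"z": 0.01,"az": 0.28},{"hand": 100,"x": 0.15,"y": -0.1,"z": 0.02,"az": 0.44},{"hand": 100,"x": 0.2,"y": -0.13,"z": 0.025,"az": 0.6},{"hand": 100,"x": 0.25,"y": -0.165,"z": 0.03,"az": 0.76},{"hand": 100,"x": 0.3,"y": -0.2,"z": 0.035,"az": 0.9},{"hand": 100,"x": 0.35,"y": -0.23,"z": 0.04,"az": 1.05},{"hand": 100,"x": 0.4,"y": -0.265,"z": 0.04,"az": 1.05}]'

```text
schema error: expected keys hand, x, y, z, ax, ay, az
```

Run:
```python
from h import *
go([.5115,-.171,.18],-.775)
```

```text
tcp [ 0.164  -0.5769  0.4038] F [ 0.2 -0.2  0. ] open 0.0932 gf 0.0 t 0.1 q [-1.38  0.13  1.49  0.    1.52 -0.09]
shift [ 0.4452 -0.2954  0.0574] turn [-1.6000e-03  7.0000e-04  1.0518e+00]
```

Emit:
carry_out --targets '[{"hand": 100,"x": 0.05,"y": -0.03,"z": 0,"ax": 0,"ay": 0,"az": 0.12},{"hand": 100,"x": 0.1,"y": -0.065,"z": 0.01,"ax": 0,"ay": 0,"az": 0.28},{"hand": 100,"x": 0.15,"y": -0.1,"z": 0.02,"ax": 0,"ay": 0,"az": 0.44},{"hand": 100,"x": 0.2,"y": -0.13,"z": 0.025,"ax": 0,"ay": 0,"az": 0.6},{"hand": 100,"x": 0.25,"y": -0.165,"z": 0.03,"ax": 0,"ay": 0,"az": 0.76},{"hand": 100,"x": 0.3,"y": -0.2,"z": 0.035,"ax": 0,"ay": 0,"az": 0.9},{"hand": 100,"x": 0.35,"y": -0.23,"z": 0.04,"ax": 0,"ay": 0,"az": 1.05},{"hand": 100,"x": 0.4,"y": -0.265,"z": 0.04,"ax": 0,"ay": 0,"az": 1.05}]'

```text
t: 1.1
tool_pos: [0.4771, -0.2112, 0.364]
orientation: [-2.908, 1.188, 0.001]
force: [0.7, -0.3, -0.3]
opening: 0.0932
gripper_force: 0.0
```

Run:
```python
from h import *
grab("wrist","w1")
P,im,d=cloud("w1"); z=P[...,2]
m=(z>.083)&(z<.1)&(np.abs(P[...,0]-.51)<.09)&(np.abs(P[...,1]+.17)<.08); q=P[m]; print(len(q)); 
if len(q): print(cv2.minAreaRect(q[:,:2].astype(np.float32)), np.median(q,0))
go([.5115,-.171,.18],-.775)
```

```text
2081
((0.5105889439582825, -0.16696381568908691), (0.03025525063276291, 0.10078167170286179), 46.86482238769531) [ 0.51205625 -0.16942705  0.0925892 ]
tcp [ 0.4804 -0.2059  0.3642] F [-0.1  5.3 -0.2] open 0.0929 gf 0.0 t 1.15 q [-0.5  -0.06  1.75  0.    1.44  1.84]
shift [-0.0019 -0.0467  0.0174] turn [-0.004   0.0014  0.0049]
```

View pics/w1.png

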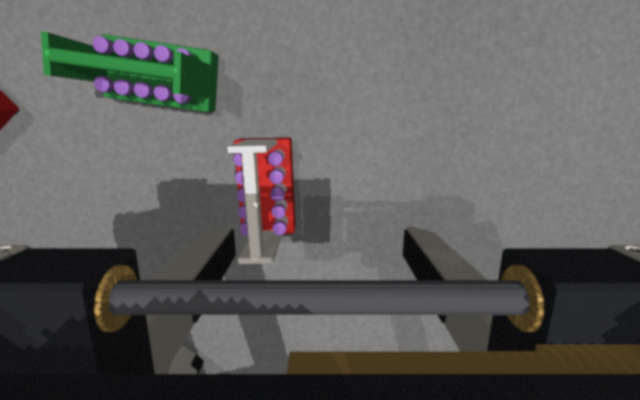

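The wrist view shows the red rack's bar running from (246,150) to (257,260), parallel to tool x and lying between the fingers but left of centre. The green rack is well clear at (130,70).

Emit:
carry_out --targets '[{"hand": 100,"x": -0.002,"y": -0.046,"z": 0.0,"ax": 0,"ay": 0,"az": -0.01},{"hand": 100,"x": -0.002,"y": -0.046,"z": 0.03,"ax": 0,"ay": 0,"az": -0.01},{"hand": 100,"x": -0.002,"y": -0.046,"z": 0.05,"ax": 0,"ay": 0,"az": -0.01},{"hand": 100,"x": -0.002,"y": -0.046,"z": 0.05,"ax": 0,"ay": 0,"az": -0.01},{"hand": 100,"x": -0.002,"y": -0.046,"z": 0.05,"ax": 0,"ay": 0,"az": -0.01}]'

```text
t: 1.78
tool_pos: [0.5071, -0.1789, 0.3155]
orientation: [2.915, -1.17, 0.001]
force: [-0.3, -0.6, -0.9]
opening: 0.0931
gripper_force: 0.0
```

Run:
```python
from h import *
grab("wrist","w2")
P,im,d=cloud("w2"); z=P[...,2]
m=(z>.083)&(z<.1)&(np.abs(P[...,0]-.51)<.09)&(np.abs(P[...,1]+.17)<.08)&(im.min(-1)>110); q=P[m]; print(len(q)); 
if len(q): print(cv2.minAreaRect(q[:,:2].astype(np.float32)), np.median(q,0))
go([.5115,-.1705,.083],-.757)
```

```text
2148
((0.5148036479949951, -0.17079423367977142), (0.02945520542562008, 0.08953088521957397), 46.79359436035156) [ 0.52355676 -0.17939906  0.09266721]
tcp [ 0.5073 -0.179   0.3159] F [-0.2 -0.2  0.5] open 0.0927 gf 0.0 t 1.82 q [-0.43  0.02  1.77 -0.    1.35  1.9 ]
shift [-0.0029 -0.009   0.0659] turn [-0.0005 -0.0014 -0.0065]
```

View pics/w2.png

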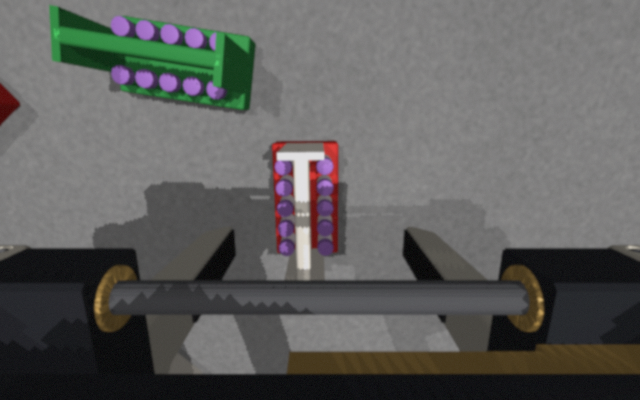

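The wrist view has the bar at column 302, against a finger centre of about 320. That matches the computed 9–10 mm shift still to go.

Emit:
carry_out --targets '[{"hand": 100,"x": -0.003,"y": -0.01,"z": 0.01,"ax": 0,"ay": 0,"az": -0.006},{"hand": 100,"x": -0.003,"y": -0.01,"z": 0.03,"ax": 0,"ay": 0,"az": -0.006},{"hand": 100,"x": -0.003,"y": -0.01,"z": 0.05,"ax": 0,"ay": 0,"az": -0.006},{"hand": 100,"x": -0.003,"y": -0.01,"z": 0.065,"ax": 0,"ay": 0,"az": -0.006},{"hand": 100,"x": -0.003,"y": -0.01,"z": 0.065,"ax": 0,"ay": 0,"az": -0.006},{"hand": 30,"x": -0.003,"y": -0.01,"z": 0.065,"ax": 0,"ay": 0,"az": -0.006},{"hand": 0,"x": -0.003,"y": -0.01,"z": 0.065,"ax": 0,"ay": 0,"az": -0.006},{"hand": 0,"x": -0.003,"y": -0.01,"z": 0.065,"ax": 0,"ay": 0,"az": -0.006}]' --newtons 20

```text
t: 2.82
tool_pos: [0.5121, -0.1694, 0.2505]
orientation: [2.919, -1.161, 0.002]
force: [0.4, -0.8, 0.3]
opening: 0.0676
gripper_force: 0.0
```

Emit:
carry_out --targets '[{"hand": 0,"x": 0,"y": 0,"z": 0,"ax": 0,"ay": 0,"az": 0},{"hand": 0,"x": 0,"y": 0,"z": 0,"ax": 0,"ay": 0,"az": 0},{"hand": 0,"x": 0,"y": 0,"z": 0,"ax": 0,"ay": 0,"az": 0},{"hand": 0,"x": 0,"y": 0,"z": 0,"ax": 0,"ay": 0,"az": 0}]' --newtons 20

```text
t: 3.32
tool_pos: [0.5118, -0.1693, 0.2497]
orientation: [-2.919, 1.161, 0.0]
force: [0.0, -0.1, -0.3]
opening: 0.0274
gripper_force: 0.0
```

Emit:
carry_out --targets '[{"hand": 0,"x": 0,"y": 0,"z": 0,"ax": 0,"ay": 0,"az": 0},{"hand": 0,"x": 0,"y": 0,"z": 0,"ax": 0,"ay": 0,"az": 0},{"hand": 0,"x": 0,"y": 0,"z": 0,"ax": 0,"ay": 0,"az": 0},{"hand": 0,"x": 0,"y": 0,"z": 0,"ax": 0,"ay": 0,"az": 0},{"hand": 0,"x": 0,"y": 0,"z": -0.005,"ax": 0,"ay": 0,"az": 0},{"hand": 0,"x": 0,"y": 0,"z": -0.015,"ax": 0,"ay": 0,"az": 0},{"hand": 0,"x": 0,"y": 0,"z": -0.015,"ax": 0,"ay": 0,"az": 0}]' --newtons 25

```text
t: 4.2
tool_pos: [0.5123, -0.1696, 0.2661]
orientation: [2.919, -1.161, 0.004]
force: [-0.6, 0.1, -2.3]
opening: 0.0095
gripper_force: 25.0
```

Run:
```python
from h import *
go(ch(-.012,-.015,.30),Y)
```

```text
tcp [ 0.5123 -0.1696  0.2661] F [-0.6  0.1 -2.3] open 0.0095 gf 25.0 t 4.2 q [-0.41  0.08  1.8  -0.    1.26  1.91]
shift [-0.2393 -0.2484 -0.2012] turn [ 2.000e-04 -2.300e-03 -7.813e-01]
```

Emit:
carry_out --targets '[{"hand": 0,"x": 0,"y": 0,"z": -0.025,"ax": 0,"ay": 0,"az": 0},{"hand": 0,"x": 0,"y": 0,"z": -0.055,"ax": 0,"ay": 0,"az": -0.05},{"hand": 0,"x": 0,"y": 0,"z": -0.085,"ax": 0,"ay": 0,"az": -0.15},{"hand": 0,"x": 0,"y": 0,"z": -0.115,"ax": 0,"ay": 0,"az": -0.26},{"hand": 0,"x": 0,"y": 0,"z": -0.145,"ax": 0,"ay": 0,"az": -0.38},{"hand": 0,"x": 0,"y": 0,"z": -0.17,"ax": 0,"ay": 0,"az": -0.5},{"hand": 0,"x": 0,"y": 0,"z": -0.19,"ax": 0,"ay": 0,"az": -0.6},{"hand": 0,"x": 0,"y": 0,"z": -0.2,"ax": 0,"ay": 0,"az": -0.7}]'

```text
t: 5.2
tool_pos: [0.5119, -0.1694, 0.4663]
orientation: [3.14, -0.085, 0.003]
force: [-0.1, 0.6, -3.9]
opening: 0.0094
gripper_force: 25.0
```

Run:
```python
from h import *
go(ch(-.012,-.015,.30),Y)
```

```text
tcp [ 0.5119 -0.1694  0.4663] F [-0.1  0.6 -3.9] open 0.0094 gf 25.0 t 5.2 q [-0.41 -0.05  1.57 -0.    1.63  1.21]
shift [-0.0218 -0.3442 -0.001 ] turn [ 0.0008 -0.0019 -0.0779]
```

Emit:
carry_out --targets '[{"hand": 0,"x": -0.005,"y": -0.025,"z": 0,"ax": 0,"ay": 0,"az": -0.02},{"hand": 0,"x": -0.01,"y": -0.065,"z": 0,"ax": 0,"ay": 0,"az": -0.05},{"hand": 0,"x": -0.015,"y": -0.115,"z": 0,"ax": 0,"ay": 0,"az": -0.078},{"hand": 0,"x": -0.02,"y": -0.165,"z": 0,"ax": 0,"ay": 0,"az": -0.078},{"hand": 0,"x": -0.022,"y": -0.215,"z": 0,"ax": 0,"ay": 0,"az": -0.078},{"hand": 0,"x": -0.022,"y": -0.265,"z": 0,"ax": 0,"ay": 0,"az": -0.078},{"hand": 0,"x": -0.022,"y": -0.31,"z": 0,"ax": 0,"ay": 0,"az": -0.078},{"hand": 0,"x": -0.022,"y": -0.344,"z": 0,"ax": 0,"ay": 0,"az": -0.078}]'

```text
t: 6.2
tool_pos: [0.5092, 0.1773, 0.4647]
orientation: [-3.141, -0.034, -0.0]
force: [-0.1, -0.6, -3.5]
opening: 0.0101
gripper_force: 25.0
```

Run:
```python
from h import *
go(ch(-.012,-.015,.102),Y)
grab("top","t2"); grab("scene","s2")
a=cv2.imread("pics/t2.png")[155:265,180:310]; b=cv2.imread("pics/s2.png")[140:300,290:450]
H=np.zeros((480,800,3),np.uint8); H[:330,:390]=cv2.resize(a,(390,330)); H[:400,400:800]=cv2.resize(b,(400,400)); cv2.imwrite("pics/m2.png",H)
```

```text
tcp [0.5092 0.1773 0.4647] F [-0.1 -0.6 -3.5] open 0.0101 gf 25.0 t 6.2 q [ 0.24 -0.05  1.57  0.    1.63  1.79]
shift [-0.0006  0.0018  0.1957] turn [-0.0001 -0.0001 -0.0021]
```

View pics/m2.png

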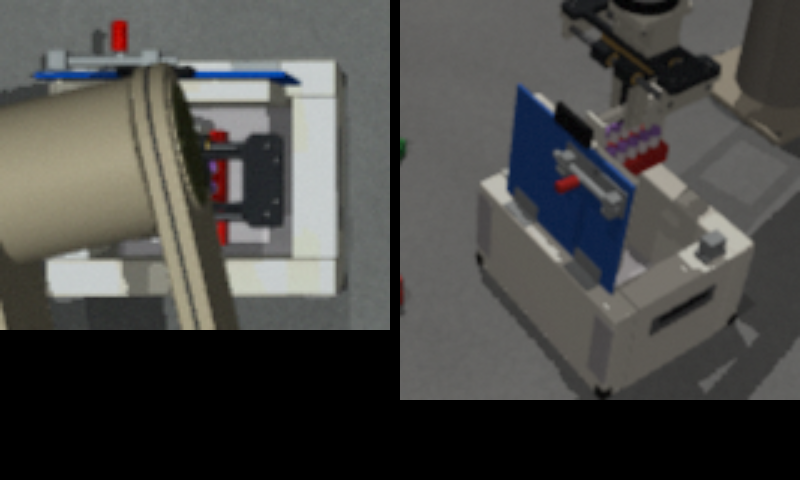

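The rack hangs level over the well in both views. I'll check the wrist's clearance to the lid before lowering.

Run:
```python
from h import *
for t in ["t2","s2"]:
    P,im,d=cloud(t); m=(d>0)&(P[...,2]>.36)&(P[...,1]>.05)&(P[...,1]<.32)&(P[...,0]>.3)&(P[...,0]<.75)
    q=P[m]
    for z in np.arange(.36,.66,.04):
        s=q[(q[:,2]>=z)&(q[:,2]<z+.04)]
        if len(s)>5: print(t,round(z,2),len(s),np.percentile(s[:,0],[1,99]).round(3),np.percentile(s[:,1],[1,99]).round(3))
```

```text
t2 0.36 99 [0.482 0.546] [0.084 0.148]
t2 0.4 502 [0.478 0.546] [0.081 0.138]
t2 0.48 7 [0.469 0.472] [0.158 0.168]
t2 0.6 966 [0.312 0.538] [0.061 0.208]
t2 0.64 1861 [0.302 0.567] [0.06  0.232]
s2 0.36 652 [0.474 0.546] [0.096 0.276]
s2 0.4 810 [0.475 0.544] [0.09  0.276]
s2 0.44 394 [0.476 0.546] [0.163 0.223]
s2 0.48 465 [0.485 0.552] [0.16  0.225]
s2 0.52 477 [0.487 0.55 ] [0.159 0.229]
s2 0.56 533 [0.489 0.55 ] [0.162 0.224]
s2 0.6 1131 [0.306 0.564] [0.132 0.253]
s2 0.64 2174 [0.307 0.57 ] [0.093 0.255]
```

Emit:
carry_out --targets '[{"hand": 0,"x": -0.001,"y": 0.002,"z": 0.02,"ax": 0,"ay": 0,"az": 0},{"hand": 0,"x": -0.001,"y": 0.002,"z": 0.05,"ax": 0,"ay": 0,"az": 0},{"hand": 0,"x": -0.001,"y": 0.002,"z": 0.085,"ax": 0,"ay": 0,"az": 0},{"hand": 0,"x": -0.001,"y": 0.002,"z": 0.12,"ax": 0,"ay": 0,"az": 0},{"hand": 0,"x": -0.001,"y": 0.002,"z": 0.15,"ax": 0,"ay": 0,"az": 0},{"hand": 0,"x": -0.001,"y": 0.002,"z": 0.175,"ax": 0,"ay": 0,"az": 0},{"hand": 0,"x": -0.001,"y": 0.002,"z": 0.187,"ax": 0,"ay": 0,"az": 0},{"hand": 0,"x": -0.001,"y": 0.002,"z": 0.19,"ax": 0,"ay": 0,"az": 0}]'

```text
t: 7.3
tool_pos: [0.5081, 0.1725, 0.2736]
orientation: [3.141, 0.031, -0.003]
force: [0.1, -0.4, -3.1]
opening: 0.0099
gripper_force: 25.0
```

Emit:
carry_out --targets '[{"hand": 0,"x": 0,"y": 0,"z": 0.002,"ax": 0,"ay": 0,"az": 0},{"hand": 0,"x": 0,"y": 0,"z": 0.003,"ax": 0,"ay": 0,"az": 0},{"hand": 0,"x": 0,"y": 0,"z": 0.004,"ax": 0,"ay": 0,"az": 0},{"hand": 0,"x": 0,"y": 0,"z": 0.005,"ax": 0,"ay": 0,"az": 0},{"hand": 0,"x": 0,"y": 0,"z": 0.005,"ax": 0,"ay": 0,"az": 0}]'

```text
t: 7.92
tool_pos: [0.5085, 0.1734, 0.2698]
orientation: [-3.141, -0.033, 0.0]
force: [-0.3, 0.5, -2.5]
opening: 0.0093
gripper_force: 25.0
```

Emit:
carry_out --targets '[{"hand": 0,"x": 0,"y": 0,"z": 0.001,"ax": 0,"ay": 0,"az": 0},{"hand": 0,"x": 0,"y": 0,"z": 0.002,"ax": 0,"ay": 0,"az": 0},{"hand": 0,"x": 0,"y": 0,"z": 0.003,"ax": 0,"ay": 0,"az": 0},{"hand": 0,"x": 0,"y": 0,"z": 0.003,"ax": 0,"ay": 0,"az": 0}]'

```text
t: 8.43
tool_pos: [0.5086, 0.1736, 0.2675]
orientation: [-3.141, -0.033, -0.001]
force: [-3.7, 0.4, 5.0]
opening: 0.0096
gripper_force: 25.0
```

Emit:
carry_out --targets '[{"hand": 20,"x": 0,"y": 0,"z": 0,"ax": 0,"ay": 0,"az": 0},{"hand": 45,"x": 0,"y": 0,"z": 0,"ax": 0,"ay": 0,"az": 0},{"hand": 45,"x": 0,"y": 0,"z": 0,"ax": 0,"ay": 0,"az": 0},{"hand": 45,"x": 0,"y": 0,"z": 0,"ax": 0,"ay": 0,"az": 0},{"hand": 45,"x": 0,"y": 0,"z": 0,"ax": 0,"ay": 0,"az": 0},{"hand": 45,"x": 0,"y": 0,"z": 0,"ax": 0,"ay": 0,"az": 0},{"hand": 45,"x": 0,"y": 0,"z": 0,"ax": 0,"ay": 0,"az": 0},{"hand": 45,"x": 0,"y": 0,"z": -0.01,"ax": 0,"ay": 0,"az": 0}]'

```text
t: 9.43
tool_pos: [0.5081, 0.1732, 0.2762]
orientation: [3.141, 0.033, -0.003]
force: [-0.3, 0.9, -0.1]
opening: 0.0418
gripper_force: 0.0
```

Run:
```python
from h import *
go(ch(-.012,-.015,.41),Y,.186)
```

```text
tcp [0.5081 0.1732 0.2762] F [-0.3  0.9 -0.1] open 0.0418 gf 0.0 t 9.43 q [0.23 0.06 1.8  0.   1.28 1.78]
shift [ 0.     -0.0021 -0.3198] turn [ 0.0004  0.0019 -0.0032]
```

Emit:
carry_out --targets '[{"hand": 45,"x": 0,"y": 0,"z": -0.03,"ax": 0,"ay": 0,"az": 0},{"hand": 45,"x": 0,"y": 0,"z": -0.07,"ax": 0,"ay": 0,"az": 0},{"hand": 0,"x": 0,"y": 0,"z": -0.12,"ax": 0,"ay": 0,"az": 0},{"hand": 0,"x": 0,"y": 0,"z": -0.17,"ax": 0,"ay": 0,"az": 0},{"hand": 0,"x": 0,"y": 0,"z": -0.22,"ax": 0,"ay": 0,"az": 0},{"hand": 0,"x": 0,"y": 0,"z": -0.26,"ax": 0,"ay": 0,"az": 0},{"hand": 0,"x": 0,"y": 0,"z": -0.29,"ax": 0,"ay": 0,"az": 0},{"hand": 0,"x": 0,"y": 0,"z": -0.29,"ax": 0,"ay": 0,"az": 0}]' --newtons 10

```text
t: 10.42
tool_pos: [0.5083, 0.1733, 0.5707]
orientation: [-3.14, -0.033, -0.01]
force: [-0.8, -1.3, 0.3]
opening: 0.0003
gripper_force: 0.0
```

Run:
```python
from h import *
go(ch(.135,-.055,.38),Y,.186)
grab("top","t3");grab("scene","s3")
for t in ["t3","s3"]:
    P,im,d=cloud(t); z=P[...,2]; i=im.astype(int)
    m=(d>0)&(z<.125)&(z>.1)&(np.abs(P[...,0]-.51)<.07)&(np.abs(P[...,1]-.18)<.08)&(im.min(-1)>90); q=P[m]; print("bar",len(q),q.mean(0) if len(q) else 0,cv2.minAreaRect(q[:,:2].astype(np.float32)) if len(q) else 0)
a=cv2.imread("pics/t3.png")[155:265,180:310]; b=cv2.imread("pics/s3.png")[140:300,290:450]
H=np.zeros((400,800,3),np.uint8); H[:330,:390]=cv2.resize(a,(390,330)); H[:400,400:800]=cv2.resize(b,(400,400)); cv2.imwrite("pics/m3.png",H)
```

```text
tcp [0.5083 0.1733 0.5707] F [-0.8 -1.3  0.3] open 0.0003 gf 0.0 t 10.43 q [ 0.23 -0.05  1.37  0.    1.81  1.78]
shift [0.1475 0.0373 0.0056] turn [-0.0013 -0.0062 -0.0032]
bar 79 [0.49649821 0.17030222 0.10924431] ((0.4992101490497589, 0.1754809021949768), (0.08382326364517212, 0.029115449637174606), 9.401694297790527)
bar 15 [0.45792779 0.19141522 0.1088439 ] ((0.45270025730133057, 0.21664708852767944), (0.008504113182425499, 0.08801214396953583), 10.617033004760742)
```

View pics/m3.png

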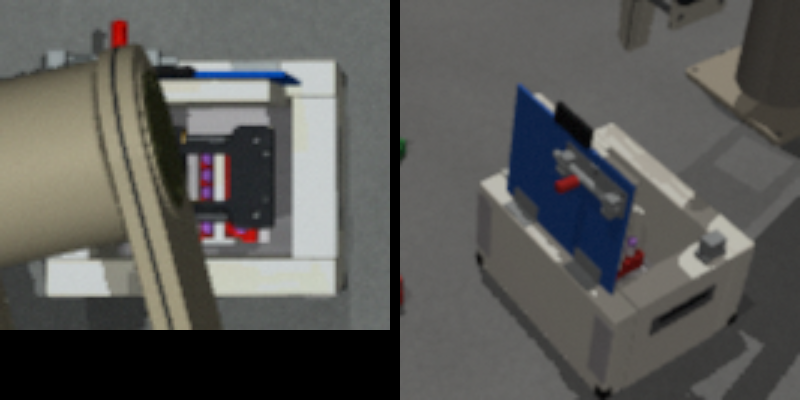

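The rack stands on the floor of the well: its bar is at 109 mm, and it shows at (205,180) in the left crop. Next I go over the lid to its outer side.

Emit:
carry_out --targets '[{"hand": 0,"x": 0.03,"y": 0.01,"z": 0,"ax": 0,"ay": 0,"az": 0},{"hand": 0,"x": 0.07,"y": 0.02,"z": 0,"ax": 0,"ay": 0,"az": 0},{"hand": 0,"x": 0.11,"y": 0.03,"z": 0,"ax": 0,"ay": 0,"az": 0},{"hand": 0,"x": 0.148,"y": 0.037,"z": 0,"ax": 0,"ay": 0,"az": 0},{"hand": 0,"x": 0.148,"y": 0.037,"z": 0.02,"ax": 0,"ay": 0,"az": 0},{"hand": 0,"x": 0.148,"y": 0.037,"z": 0.06,"ax": 0,"ay": 0,"az": 0},{"hand": 0,"x": 0.148,"y": 0.037,"z": 0.1,"ax": 0,"ay": 0,"az": 0},{"hand": 0,"x": 0.148,"y": 0.037,"z": 0.1,"ax": 0,"ay": 0,"az": 0}]'

```text
t: 11.52
tool_pos: [0.6563, 0.1393, 0.46]
orientation: [3.14, 0.033, -0.018]
force: [0.0, 0.1, -1.0]
opening: 0.0002
gripper_force: 0.0
```

Run:
```python
from h import *
go(ch(.135,-.055,.28),Y,.186)
# schedule: tip centre vs lid angle; edge of the tip (7.5mm towards -x) touches face at r
r=.125
for th in [1.52,1.4,1.25,1.1,.9,.7,.5,.3,.15,.05,0]:
    n=np.array([np.sin(th),np.cos(th)]); p=np.array([.085,.15])+r*np.array([-np.cos(th),np.sin(th)])+.0055*n
    print(th,(p[0]+.0075-.135).round(4),(p[1]-.28).round(4))
```

```text
tcp [0.6563 0.1393 0.46  ] F [ 0.   0.1 -1. ] open 0.0002 gf 0.0 t 11.53 q [0.13 0.32 1.18 0.   1.66 1.68]
shift [ 0.0002  0.0002 -0.006 ] turn [ 0.0012  0.0112 -0.0033]
1.52 -0.0434 -0.0049
1.4 -0.0583 -0.0059
1.25 -0.0767 -0.0096
1.1 -0.0943 -0.0161
0.9 -0.1159 -0.0287
0.7 -0.1346 -0.0453
0.5 -0.1496 -0.0652
0.3 -0.1603 -0.0878
0.15 -0.1653 -0.1059
0.05 -0.1671 -0.1183
0 -0.1675 -0.1245
```

Emit:
carry_out --targets '[{"hand": 0,"x": -0.025,"y": 0,"z": 0,"ax": 0,"ay": 0.01,"az": 0},{"hand": 0,"x": -0.043,"y": 0,"z": 0,"ax": 0,"ay": 0.01,"az": 0},{"hand": 0,"x": -0.058,"y": 0,"z": 0,"ax": 0,"ay": 0.01,"az": 0},{"hand": 0,"x": -0.077,"y": 0,"z": 0.004,"ax": 0,"ay": 0.01,"az": 0},{"hand": 0,"x": -0.094,"y": 0,"z": 0.01,"ax": 0,"ay": 0.01,"az": 0},{"hand": 0,"x": -0.105,"y": 0,"z": 0.016,"ax": 0,"ay": 0.01,"az": 0},{"hand": 0,"x": -0.116,"y": 0,"z": 0.023,"ax": 0,"ay": 0.01,"az": 0},{"hand": 0,"x": -0.116,"y": 0,"z": 0.023,"ax": 0,"ay": 0.01,"az": 0}]'

```text
t: 12.52
tool_pos: [0.5411, 0.1371, 0.4457]
orientation: [-3.141, -0.033, -0.019]
force: [-0.5, 1.0, 0.2]
opening: 0.0002
gripper_force: 0.2
```

Run:
```python
from h import *
go(ch(.135,-.055,.28),Y,.186)
grab("scene","s4")
P,im,d=cloud("s4"); i=im.astype(int); m=(i[...,0]-i[...,2]>50)&(d>0)&(P[...,0]>.4)&(P[...,0]<.65)&(P[...,1]>.08)&(P[...,1]<.31)&(P[...,2]>.15)
q=P[m]; _,_,V=np.linalg.svd(q-q.mean(0),full_matrices=False); n=V[2]*np.sign(V[2][2]); print(len(q),"lid angle",np.arctan2(n[0],n[2]))
```

```text
tcp [0.5411 0.1371 0.4457] F [-0.5  1.   0.2] open 0.0002 gf 0.2 t 12.53 q [ 0.16 -0.    1.55 -0.    1.58  1.71]
shift [ 0.1157  0.0005 -0.0189] turn [-0.0004 -0.0122 -0.003 ]
2290 lid angle 0.9537201094552236
```

Emit:
carry_out --targets '[{"hand": 0,"x": -0.01,"y": 0,"z": 0.015,"ax": 0,"ay": -0.012,"az": 0},{"hand": 0,"x": -0.019,"y": 0,"z": 0.026,"ax": 0,"ay": -0.012,"az": 0},{"hand": 0,"x": -0.027,"y": 0,"z": 0.036,"ax": 0,"ay": -0.012,"az": 0},{"hand": 0,"x": -0.034,"y": 0,"z": 0.046,"ax": 0,"ay": -0.012,"az": 0},{"hand": 0,"x": -0.04,"y": 0,"z": 0.057,"ax": 0,"ay": -0.012,"az": 0},{"hand": 0,"x": -0.045,"y": 0,"z": 0.069,"ax": 0,"ay": -0.012,"az": 0},{"hand": 0,"x": -0.048,"y": 0,"z": 0.078,"ax": 0,"ay": -0.012,"az": 0},{"hand": 0,"x": -0.05,"y": 0,"z": 0.087,"ax": 0,"ay": -0.012,"az": 0}]'

```text
t: 13.58
tool_pos: [0.492, 0.136, 0.3556]
orientation: [3.141, 0.033, -0.004]
force: [2.0, 0.1, 1.0]
opening: 0.0007
gripper_force: 0.9
```

```bash
cat >> h.py <<'E'
def lidang(tag):
    grab("scene",tag)
    P,im,d=cloud(tag); i=im.astype(int); m=(i[...,0]-i[...,2]>50)&(d>0)&(P[...,0]>.4)&(P[...,0]<.65)&(P[...,1]>.08)&(P[...,1]<.31)&(P[...,2]>.145)
    q=P[m]; _,_,V=np.linalg.svd(q-q.mean(0),full_matrices=False); n=V[2]*np.sign(V[2][2]); print(len(q),"lid angle",np.arctan2(n[0],n[2]),"z",np.percentile(q[:,2],[2,50,98]))
E
python3 - <<'E'
from h import *
go(ch(-.034,-.055,.1555),Y,.186)
lidang("s5")
E
```

```text
tcp [0.492  0.136  0.3556] F [2.  0.1 1. ] open 0.0007 gf 0.9 t 13.57 q [ 0.17 -0.08  1.8   0.    1.43  1.72]
shift [-0.0043  0.0009  0.0141] turn [ 0.0001  0.0023 -0.0032]
1951 lid angle 0.11801952941874956 z [0.15579014 0.16440665 0.17544195]
```

Emit:
carry_out --targets '[{"hand": 0,"x": -0.002,"y": 0,"z": 0.007,"ax": 0,"ay": 0,"az": 0},{"hand": 0,"x": -0.003,"y": 0,"z": 0.012,"ax": 0,"ay": 0,"az": 0},{"hand": 0,"x": -0.003,"y": 0,"z": 0.015,"ax": 0,"ay": 0,"az": 0},{"hand": 0,"x": -0.003,"y": 0,"z": 0.016,"ax": 0,"ay": 0,"az": 0},{"hand": 0,"x": -0.003,"y": 0,"z": 0.016,"ax": 0,"ay": 0,"az": 0}]'

```text
t: 14.25
tool_pos: [0.4891, 0.136, 0.3418]
orientation: [3.141, 0.033, -0.003]
force: [-6.2, -1.0, 13.4]
opening: 0.0001
gripper_force: 6.6
```

Run:
```python
from h import *
go(ch(-.034,-.055,.1555),Y,.186)
lidang("s6")
```

```text
tcp [0.4891 0.136  0.3418] F [-6.2 -1.  13.4] open 0.0001 gf 6.6 t 14.25 q [ 0.17 -0.08  1.82  0.    1.41  1.72]
shift [-0.0015  0.0009  0.0003] turn [ 0.      0.0019 -0.0031]
1803 lid angle 0.0027314785944640005 z [0.15338344 0.15717977 0.16093764]
```

Emit:
carry_out --targets '[{"hand": 0,"x": 0,"y": 0,"z": -0.01,"ax": 0,"ay": 0,"az": 0},{"hand": 0,"x": 0,"y": 0,"z": -0.03,"ax": 0,"ay": 0,"az": 0},{"hand": 0,"x": 0,"y": 0,"z": -0.05,"ax": 0,"ay": 0,"az": 0},{"hand": 0,"x": -0.016,"y": 0,"z": -0.05,"ax": 0,"ay": 0,"az": 0},{"hand": 0,"x": -0.016,"y": 0,"z": -0.05,"ax": 0,"ay": 0,"az": 0}]'

```text
t: 14.92
tool_pos: [0.4729, 0.1357, 0.3905]
orientation: [-3.141, -0.033, 0.003]
force: [0.7, -0.3, -0.3]
opening: 0.0009
gripper_force: 0.0
```

Run:
```python
from h import *
lidang("s7"); grab("top","t7"); grab("wrist","w7")
for t in ["s7","t7","w7"]:
    P,im,d=cloud(t); i=im.astype(int)
    m=(i[...,2]>90)&(i[...,2]-i[...,1]>60)&(i[...,2]-i[...,0]>60)&(d>0)&(P[...,2]>.165)&(P[...,2]<.215)&(abs(P[...,0]-.47)<.06)&(P[...,1]>.15)&(P[...,1]<.31)
    q=P[m]; v,u=np.nonzero(m); print(t,len(q), q.min(0).round(4) if len(q) else "",q.max(0).round(4) if len(q) else "", q.mean(0).round(4) if len(q) else "",(u.mean(),v.mean()) if len(q) else "")
print("knob at travel 0:",ch(-.05,.035,.2),"full",ch(-.05,.07,.2))
go(ch(-.05,0.0,.18),Y,.186)
a=cv2.imread("pics/w7.png")[:,:]; b=cv2.imread("pics/s7.png")[180:300,320:440]
H=np.zeros((600,640,3),np.uint8); H[:300,:480]=cv2.resize(a,(480,300)); H[300:600,:300]=cv2.resize(b,(300,300)); H[300:600,310:610]=cv2.resize(cv2.imread("pics/t7.png")[160:270,190:300],(300,300));cv2.imwrite("pics/m4.png",H)
```

```text
1958 lid angle 0.0019491467478672613 z [0.1535767  0.15720435 0.1607857 ]
s7 0    
t7 0    
w7 441 [0.4625 0.2249 0.1812] [0.4748 0.2371 0.2033] [0.4699 0.2307 0.1996] (np.float64(152.82539682539684), np.float64(238.37414965986395))
knob at travel 0: [np.float64(0.46947447994649083), np.float64(0.224590035680513), 0.2] full [np.float64(0.46863456058416847), np.float64(0.2595799561643437), 0.2]
tcp [0.4734 0.1356 0.39  ] F [ 0.3 -0.2 -0.1] open 0.0005 gf 0.0 t 15.07 q [ 0.17 -0.16  1.8   0.    1.5   1.72]
shift [-0.0019 -0.054   0.024 ] turn [ 0.0001  0.0023 -0.0032]
```

View pics/m4.png

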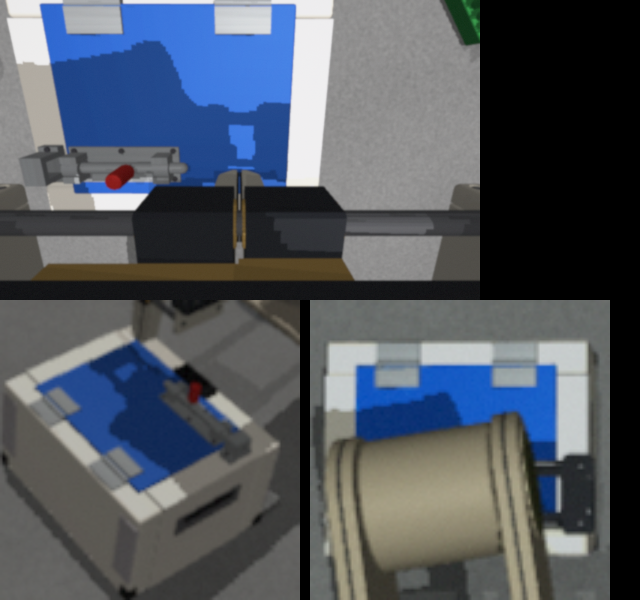

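Lid shut (angle 0.002). In the wrist view the red knob stands upright at about (118,178) in the crop, with world y ≈ 0.231, left of the closed fingers.

Emit:
carry_out --targets '[{"hand": 0,"x": -0.003,"y": 0,"z": 0.01,"ax": 0,"ay": 0,"az": 0},{"hand": 0,"x": -0.003,"y": 0,"z": 0.023,"ax": 0,"ay": 0,"az": 0},{"hand": 0,"x": -0.003,"y": -0.02,"z": 0.023,"ax": 0,"ay": 0,"az": 0},{"hand": 0,"x": -0.003,"y": -0.045,"z": 0.023,"ax": 0,"ay": 0,"az": 0},{"hand": 0,"x": -0.003,"y": -0.06,"z": 0.023,"ax": 0,"ay": 0,"az": 0},{"hand": 0,"x": -0.003,"y": -0.07,"z": 0.023,"ax": 0,"ay": 0,"az": 0},{"hand": 0,"x": -0.003,"y": -0.08,"z": 0.023,"ax": 0,"ay": 0,"az": 0},{"hand": 0,"x": -0.003,"y": -0.08,"z": 0.023,"ax": 0,"ay": 0,"az": 0}]'

```text
t: 16.08
tool_pos: [0.4685, 0.2158, 0.3671]
orientation: [3.141, 0.033, -0.004]
force: [-0.1, 0.0, -0.1]
opening: 0.0008
gripper_force: 0.0
```

```bash
cat >> h.py <<'E'
def knob(tag):
    grab("wrist",tag); P,im,d=cloud(tag); i=im.astype(int)
    m=(i[...,2]>90)&(i[...,2]-i[...,1]>60)&(i[...,2]-i[...,0]>60)&(d>0)&(P[...,2]>.165)&(P[...,2]<.215)&(abs(P[...,0]-.47)<.06)&(P[...,1]>.15)&(P[...,1]<.31)
    q=P[m]; v,u=np.nonzero(m); print(len(q), q.min(0).round(4) if len(q) else "",q.max(0).round(4) if len(q) else "")
E
python3 - <<'E'
from h import *
go(ch(-.05,.045,.18),Y,.186); knob("w8")
E
```

```text
tcp [0.4685 0.2158 0.3671] F [-0.1  0.  -0.1] open 0.0008 gf 0.0 t 16.07 q [ 0.33 -0.08  1.77  0.    1.45  1.88]
shift [ 0.0011 -0.0187  0.0011] turn [ 0.0001  0.0023 -0.0027]
114 [0.4718 0.2346 0.1801] [0.4744 0.2428 0.2026]
```

Emit:
carry_out --targets '[{"hand": 0,"x": 0,"y": -0.006,"z": 0,"ax": 0,"ay": 0,"az": 0},{"hand": 0,"x": 0,"y": -0.012,"z": 0,"ax": 0,"ay": 0,"az": 0},{"hand": 0,"x": 0,"y": -0.016,"z": 0,"ax": 0,"ay": 0,"az": 0},{"hand": 0,"x": 0,"y": -0.018,"z": 0,"ax": 0,"ay": 0,"az": 0},{"hand": 0,"x": 0,"y": -0.018,"z": 0,"ax": 0,"ay": 0,"az": 0}]'

```text
t: 16.75
tool_pos: [0.4682, 0.2337, 0.3673]
orientation: [-3.141, -0.033, 0.003]
force: [0.0, -1.3, -1.3]
opening: 0.0004
gripper_force: 0.7
```

Emit:
carry_out --targets '[{"hand": 0,"x": 0,"y": -0.002,"z": 0,"ax": 0,"ay": 0,"az": 0},{"hand": 0,"x": 0,"y": -0.004,"z": 0,"ax": 0,"ay": 0,"az": 0},{"hand": 0,"x": 0,"y": -0.004,"z": 0,"ax": 0,"ay": 0,"az": 0}]'

```text
t: 17.12
tool_pos: [0.4681, 0.2377, 0.3673]
orientation: [-3.141, -0.033, 0.003]
force: [0.8, -2.9, -1.1]
opening: 0.0005
gripper_force: 1.1
```

Run:
```python
from h import *
go(ch(-.05,.045,.18),Y,.186); knob("w9")
```

```text
tcp [0.4681 0.2377 0.3673] F [ 0.8 -2.9 -1.1] open 0.0005 gf 1.1 t 17.12 q [ 0.37 -0.05  1.74  0.    1.45  1.92]
shift [0.0011 0.0031 0.0013] turn [-0.0001  0.0019 -0.0031]
93 [0.4712 0.2557 0.1803] [0.474  0.2642 0.2029]
```

Emit:
carry_out --targets '[{"hand": 0,"x": 0,"y": -0.002,"z": 0,"ax": 0,"ay": 0,"az": 0},{"hand": 0,"x": 0,"y": -0.003,"z": 0,"ax": 0,"ay": 0,"az": 0},{"hand": 0,"x": 0,"y": -0.003,"z": 0,"ax": 0,"ay": 0,"az": 0}]'

```text
t: 17.55
tool_pos: [0.468, 0.2406, 0.3673]
orientation: [-3.141, -0.033, 0.003]
force: [2.1, -2.3, -0.3]
opening: 0.0008
gripper_force: 1.2
```

Emit:
carry_out --targets '[{"hand": 0,"x": 0,"y": -0.001,"z": 0,"ax": 0,"ay": 0,"az": 0},{"hand": 0,"x": 0,"y": -0.002,"z": 0,"ax": 0,"ay": 0,"az": 0},{"hand": 0,"x": 0,"y": -0.002,"z": 0,"ax": 0,"ay": 0,"az": 0}]'

```text
t: 17.92
tool_pos: [0.4681, 0.2418, 0.3673]
orientation: [3.139, 0.032, -0.003]
force: [1.5, -8.5, 1.2]
opening: 0.0007
gripper_force: 4.3
```

Force is rising, so the bolt is at or near its stop. One more small push to confirm.

Emit:
carry_out --targets '[{"hand": 0,"x": 0,"y": -0.002,"z": 0,"ax": 0,"ay": 0,"az": 0},{"hand": 0,"x": 0,"y": -0.002,"z": 0,"ax": 0,"ay": 0,"az": 0},{"hand": 0,"x": 0,"y": -0.002,"z": 0,"ax": 0,"ay": 0,"az": 0}]'

```text
t: 18.3
tool_pos: [0.4682, 0.2426, 0.3673]
orientation: [3.136, 0.03, -0.004]
force: [0.7, -16.5, 3.0]
opening: 0.0002
gripper_force: 8.3
```

Run:
```python
from h import *
go(ch(-.05,.045,.18),Y,.186); knob("w10")
```

```text
tcp [0.4682 0.2426 0.3673] F [  0.7 -16.5   3. ] open 0.0002 gf 8.3 t 18.3 q [ 0.38 -0.04  1.74 -0.    1.45  1.93]
shift [0.0009 0.0081 0.0013] turn [ 0.0049  0.0025 -0.0046]
81 [0.4712 0.2597 0.1804] [0.4741 0.2674 0.2026]
```

The bolt is against its stop: 16 N, and the knob edge at 0.267 as expected. Now I back off and rise.

Emit:
carry_out --targets '[{"hand": 0,"x": 0,"y": 0.015,"z": 0,"ax": 0,"ay": 0,"az": 0},{"hand": 0,"x": 0,"y": 0.03,"z": 0,"ax": 0,"ay": 0,"az": 0},{"hand": 0,"x": 0,"y": 0.03,"z": -0.04,"ax": 0,"ay": 0,"az": 0},{"hand": 0,"x": -0.03,"y": 0.08,"z": -0.1,"ax": 0,"ay": 0,"az": 0},{"hand": 0,"x": -0.03,"y": 0.14,"z": -0.15,"ax": 0,"ay": 0,"az": 0},{"hand": 0,"x": -0.03,"y": 0.2,"z": -0.15,"ax": 0,"ay": 0,"az": 0},{"hand": 0,"x": -0.03,"y": 0.25,"z": -0.15,"ax": 0,"ay": 0,"az": 0},{"hand": 0,"x": -0.03,"y": 0.28,"z": -0.15,"ax": 0,"ay": 0,"az": 0}]'

```text
t: 19.35
tool_pos: [0.4434, -0.0384, 0.5184]
orientation: [3.141, 0.031, 0.0]
force: [0.9, -0.2, -0.1]
opening: 0.0008
gripper_force: 0.0
```

Run:
```python
from h import *
lidang("s11"); grab("top","t11"); print(ch(-.05,.126,.165))
H=np.zeros((400,800,3),np.uint8); H[:,:395]=cv2.resize(cv2.imread("pics/t11.png")[160:270,185:300],(395,400),interpolation=2);H[:,400:]=cv2.resize(cv2.imread("pics/s11.png")[190:280,350:440],(400,400),interpolation=2);cv2.imwrite("pics/m5.png",H)
```

```text
1987 lid angle 0.0017597894440414853 z [0.15322985 0.1571066  0.16090117]
[np.float64(0.46729068960445264), np.float64(0.31556382893847285), 0.165]
```

View pics/m5.png

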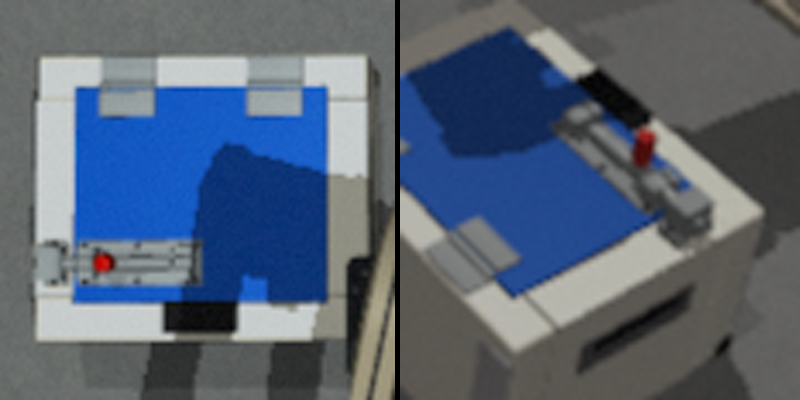

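The lid is flat. The knob, at (103,262) in the left crop, is up against the keeper-side guide, and the rod runs into the keeper at (50,262). The arm is clear of everything.

Emit:
carry_out --targets '[{"hand": 0,"x": 0,"y": 0,"z": 0,"ax": 0,"ay": 0,"az": 0},{"hand": 0,"x": 0,"y": 0,"z": 0,"ax": 0,"ay": 0,"az": 0},{"hand": 0,"x": 0,"y": 0,"z": 0,"ax": 0,"ay": 0,"az": 0},{"hand": 0,"x": 0,"y": 0,"z": 0,"ax": 0,"ay": 0,"az": 0}]'

```text
t: 19.95
tool_pos: [0.4441, -0.0353, 0.5173]
orientation: [-3.141, -0.035, 0.003]
force: [0.4, 0.3, 0.4]
opening: 0.0003
gripper_force: 0.0
```

```bash
python3 -c "
from h import *
print(robot.close_job())"
```

```text
the job is handed in; nothing more can be done
None
```

The red rack was standing on the chest floor when I released it, the lid is shut (0.002 rad), the bolt is pushed home to its stop through the keeper, and the job was handed in at about 20 s; no verdict came back.

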